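Clip the sprung gear onto its spindle

TASK

On the wooden gear board one gear is loose on its spindle: take the steel spring clip of the same size as the one already fitted on the other gear, press the sprung gear down with it and push the clip sideways into the spindle's groove until it snaps fully home, its tab pointing the same way as the tab of the fitted clip. Press firmly but do not force it, leave the smaller and the larger clip where they lie, and let go.

Things in the scene. Friction and masses are not known exactly. Their poses are not given: they have to be found in the camera images.
- clip_tab (a point): The clip to fit: an open C of plain steel, 6 mm thick, lying flat, with an upright tab at its closed end. Point: centre of the tab, 24 mm above the clip's underside. x runs from the tab to the open mouth, z up. The tab is 10 mm thick (y), 22 mm long (x), 42 mm high from the underside: pinch it across y. The 34 mm wide, 6 mm thick plate begins 10 mm ahead (x) of the point
- clip: The same clip, about 70 g, same axes; origin on its underside, 34 mm ahead (x) of the tab's centre, where the spindle's axis lies once seated. Two spring jaws reach 9.8 mm ahead of it
- clip_seat (a point): Middle of the clip's mouth, 3 mm above its origin: on the spindle's axis once seated, when the plate's edge meets the neck. Two rounded jaw tips (8 mm across, gap 11 mm, 5.8 mm ahead of this point) must spring apart over the 14 mm neck: pushing takes roughly 6 to 15 N and eases with a snap when about 6 mm short of home; home is a hard stop. They cannot spread over 20 mm
- spindle_foot (a point): On the bare spindle's axis at the board's upper face, 18 mm above the bench. Board axes: the fitted clip's tab points to -x, so push the new clip to +x; the other spindle is 94 mm to +y (tab up to 84 mm above the bench). The spindle's flat top is 36 to 48 mm above this point, differs every time and is not measured: find it by touch, e.g. with the held clip's underside
- gearboard: Plywood board 150 x 220 x 18 mm (x, y, z), fixed, with both gears and spindles; origin under its centre, 47 mm in y from the bare spindle's axis. The bare spindle from the top: head 20 mm thick and 12 mm high, then the groove, 7.5 mm high with a neck 14 mm thick, then 20 mm thick again
- gear (a joint): How far (m) the loose wooden gear is pressed down: 0 free, 0.016 bottomed. Its flat top, 86 mm across plus 7 mm teeth, is 32 mm above spindle_foot when free and then hides most or all of the groove; a spring lifts it with about 2 N plus 0.7 N per mm. The seated clip rests on it under the spindle's head and keeps it down by 2 to 14 mm
- small_clip_tab (a point): Centre of the tab of a clip of the same shape at 0.75 scale (tab 31.5 mm high, 7.5 mm thick); leave it
- large_clip_tab (a point): Centre of the tab of a clip of the same shape at 1.3 scale (tab 54.6 mm high, 13 mm thick); leave it
Mind the look-alikes: they are no part of the job. What is shaped like the clip but green or red is not meant.

How it is judged:
By the outcome, as a careful person would: the job done as asked, in the order asked, and still so for the second after the job is handed in, with the robot touching nothing.
It also fails if it takes over 48 s, if anything falls off the work surface, if the arm or the gripper's body presses on something with over 40 N, if the wrist force passes 120 N, or if a joint passes its speed limit or range.

ROBOT

A 7-joint arm with a two-finger parallel gripper is mounted at the origin on the work surface. World frame = base frame: x ahead of the robot, y to its left, z up, the work surface at z = 0. Lengths are in mm, angles in degrees, forces in N, time in s.
With the tool pointing down it reaches from about 350 to 900 mm from the base axis. Payload 19.9 kg.
Tool frame: the origin (TCP) lies at the very end of the fingers, on their centre line; the grasp point (between the pads) lies 19 mm behind it; z points along the fingers, y is the line along which they close (so a half turn about z gives the same grasp; the last joint's range is limited). The gripper opens to 85 mm and grips with 20 to 120 N. Pads are 22 mm wide; open, the fingers measure 114 mm over their backs; the gripper's body (76 mm by 85 mm) begins 54 mm behind the grasp point. The pads swing forward as they close: fully open they stand 13 mm farther back than shut.
Start: joints at [70.674, 23.915, -0.59, 92.452, 0.269, 63.638, -3.037], TCP at [182.186, -597.837, 231.26] pointing down, gripper open.
Joint ranges: [-161.28, 161.28], [-22.2, 115.67], [-73.04, 71.86], [3.21, 147.25], [-68.34, 248.33], [10.77, 114.83], [-161.83, 161.83]. Speed limits (degrees/s): [108.29, 108.29, 136.94, 136.94, 172.46, 172.46, 172.46].

INTERFACE

Orientations are given as a 3x3 rotation matrix whose columns are the frame's x, y, z axes.
In Python, from plant import bot, get_image, camera_params, job gives the robot as it stands.
- The arm moves only by the shell command python3 -m handwheel 'ROWS' [FORCE]. ROWS is JSON, one flat list of numbers, 7 for each row, row after row: the shift along the world's x, y, z in units of 40 mm (1.0 is 40 mm), then the turn, a rotation vector about the world's x, y, z in units of 8 degrees (1.0 is 8 degrees), then the opening, from -1 (shut) to 1 (fully open). In form: [x, y, z, rx, ry, rz, grip, x, y, z, rx, ry, rz, grip, ...]. A call has 1 to 8 rows; each row is the pose to reach, as a shift and turn from the pose commanded when the call began; what a row does not reach only later rows make up. A row lasts 1/10 s, in which the tool goes at most 50 mm and 8.59 degrees, less where a joint would pass 70% of its speed; a pose out of reach is approached as far as the arm can. A call with a gripper value outside its range is refused whole. The fingers move at their own pace and stop on an object; FORCE is the grip in N (left out, the last holds). Time passes only in rows, so rows that repeat a pose let the fingers close. It gives the time, the measured TCP pose, the force, the opening and the grip force at its end, in the units of the state.
- bot.sense(): the state, without advancing time (a new reading comes with each control period).
- get_image(name): name is "scene" or "side" or "wrist"; returns the picture (420x560x3 uint8, red, green, blue); there is no depth.
- camera_params(name): a dict with "fx", "fy", "cx", "cy" (pixels), "camera_from_world" (4x4, takes a point from world to camera coordinates). Camera axes: x right, y down, z forward; pixel columns grow to the right and rows downward; lengths in mm; the calibration is good to about 2 mm. A picture is of the moment at which its call begins: read the wrist's pose just before it. camera_params takes no time and is no camera call; for the wrist camera it gives the pose at the moment of the call.
- job.close_job(): hands the job in; it is judged then, once.
The state is a dict: "time_s": time; "joints": joint angles; "joint_vel": joint speeds; "tau": joint torques, N m; "eef_pos": TCP position; "ee_rot": TCP orientation; "contact_force": force on the tool from outside, world axes, zero at the start; "ft_torque": the same for the moment, N m; "gripper_width": opening from 0.0 (shut) to 1.0 (fully open); "grasp_force": force on a finger pad.
Only numpy, scipy, OpenCV 4.12 (cv2) and the standard library are available. Lean on these libraries where they do the work, as an engineer would, in place of code of your own. Each camera call takes 0.05 s, during which the arm holds its last target. There are 200 camera calls.

## Working session

There is one attempt and no reset: what is moved stays moved. The work goes in short steps, Python scripts to look and compute and a shell command to move; the robot and the scene stay as the last step left them, time stands still between calls to the robot, and variables do not carry over. Pictures are saved under pics/ and viewed, at most 10 in all, crops included, and the job is handed in when it is done.

```bash
mkdir -p pics; ls; cat > h.py <<'E'
import numpy as np, cv2
from plant import bot, get_image, camera_params, job
def save(n,f,crop=None,s=1):
    im=get_image(n)[:,:,::-1]; cv2.imwrite('pics/raw_'+f,im)
    if crop: x0,y0,x1,y1=crop; im=im[y0:y1,x0:x1]
    cv2.imwrite('pics/'+f,cv2.resize(im,None,fx=s,fy=s,interpolation=cv2.INTER_CUBIC))
def px2w(p,u,v,z):
    M=np.array(p['camera_from_world']);R=M[:3,:3];t=M[:3,3]
    c=-R.T@t; d=R.T@np.array([(u-p['cx'])/p['fx'],(v-p['cy'])/p['fy'],1])
    return c+d*(z-c[2])/d[2]
def w2px(p,X):
    M=np.array(p['camera_from_world']);q=M[:3,:3]@np.array(X)+M[:3,3]
    return p['fx']*q[0]/q[2]+p['cx'],p['fy']*q[1]/q[2]+p['cy']
E
python3 - <<'E'
from h import *
import json
a=get_image('scene');b=get_image('side')
cv2.imwrite('pics/raw_a.png',a[:,:,::-1]);cv2.imwrite('pics/raw_b.png',b[:,:,::-1])
cv2.imwrite('pics/a.png',cv2.resize(a[:,:,::-1],(800,600)))
cv2.imwrite('pics/b.png',cv2.resize(b[:,:,::-1],(800,600)))
for n in('scene','side'):
  p=camera_params(n);M=np.array(p['camera_from_world']);print(n,p['fx'],(-M[:3,:3].T@M[:3,3]).round(),M[:3,:3].round(2).tolist())
print(bot.sense())
E
```

```text
pics
scene 390.64325086754087 [ 926. -268.  737.] [[0.39, 0.92, -0.0], [0.77, -0.32, -0.55], [-0.51, 0.21, -0.83]]
side 399.08256265139795 [ 439. -596.  502.] [[0.99, -0.13, 0.01], [-0.08, -0.67, -0.74], [0.1, 0.73, -0.68]]
{'time_s': 0.1, 'joints': array([70.6722759 , 23.94568005, -0.59019221, 92.48119629,  0.26997806,
       63.63813049, -3.03624924]), 'joint_vel': array([ 0.0813536 , -0.09992796,  0.05286363, -0.17620836,  0.02096937,
        0.01372773, -0.0313134 ]), 'tau': array([ 2.11255872e-03, -8.65811634e+01,  6.80305604e-01, -4.35642529e+01,
        1.92365481e-02,  4.89005688e-03,  1.23625146e-04]), 'eef_pos': array([ 182.10787331, -597.56028086,  230.71773111]), 'ee_rot': array([[ 9.56554316e-01,  2.91553885e-01, -4.16193925e-04],
       [ 2.91554166e-01, -9.56553766e-01,  1.03036125e-03],
       [-9.77060423e-05, -1.10693957e-03, -9.99999383e-01]]), 'contact_force': array([ 0.07856523,  0.40361513, -0.42900599]), 'ft_torque': array([-0.01408788,  0.02676573, -0.0082998 ]), 'grasp_force': 0.0, 'gripper_width': 1.001583185679316}
```

View pics/a.png

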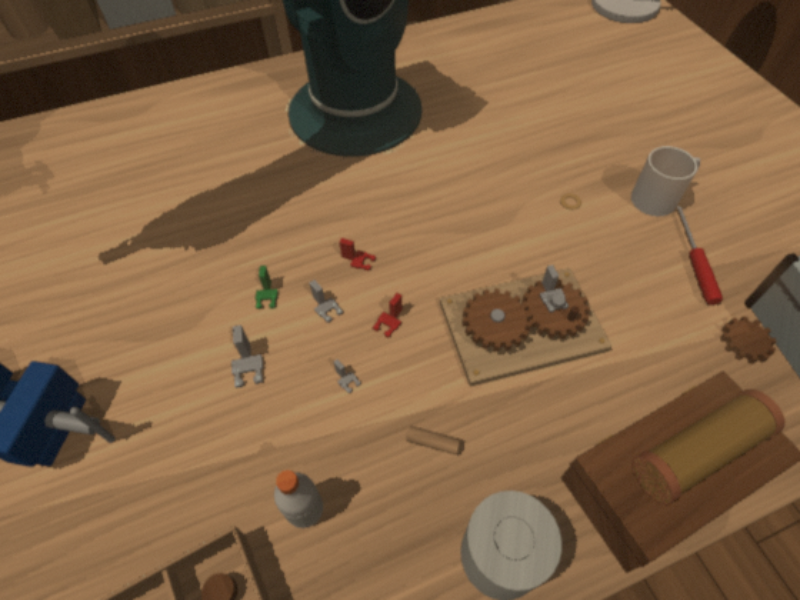

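View pics/b.png

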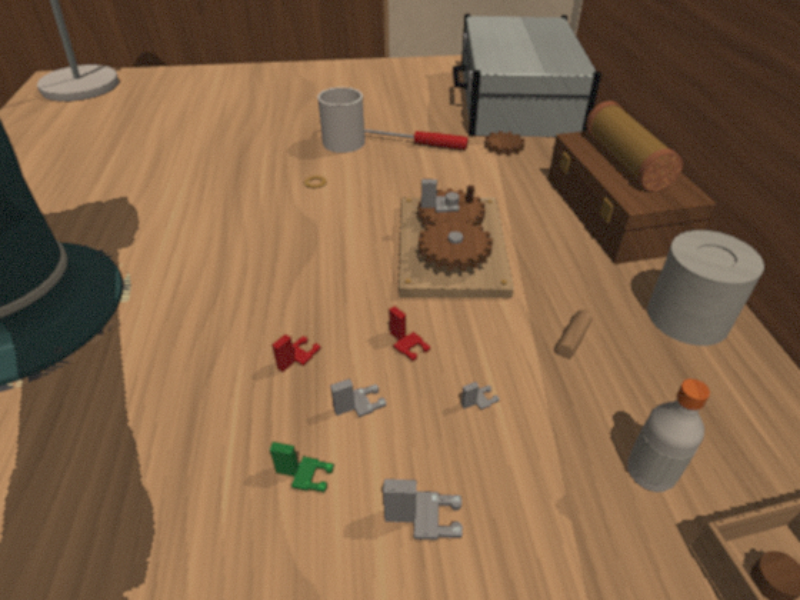

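Candidates (scene picture, 800x600): steel clips at (325,302), (247,355) and (345,375), green at (265,288), red at (357,255) and (390,315). The large one is (247,355), the small one is (345,375), so I want the middle-sized steel clip at (325,302), seen in the side view at (355,398). I'll check it in one close crop.

```bash
python3 - <<'E'
import cv2,numpy as np
a=cv2.imread('pics/raw_a.png');b=cv2.imread('pics/raw_b.png')
def c(im,x,y,w,h,s): return cv2.resize(im[y:y+h,x:x+w],(w*s,h*s),interpolation=cv2.INTER_CUBIC)
# each tile 400x300
t=np.vstack([np.hstack([c(a,205,185,50,50,8)[:300,:],c(a,300,180,133,100,3)[:300,:399]]),
 ]) if 0 else None
A=c(a,205,190,50,37,8);B=c(a,303,183,133,98,3);C=c(b,225,258,50,37,8);D=c(b,270,115,100,74,4)
B=cv2.resize(B,(400,296))
cv2.imwrite('pics/c.png',np.vstack([np.hstack([A,B]),np.hstack([C,D])]))
E
```

```text
(no output)
```

View pics/c.png

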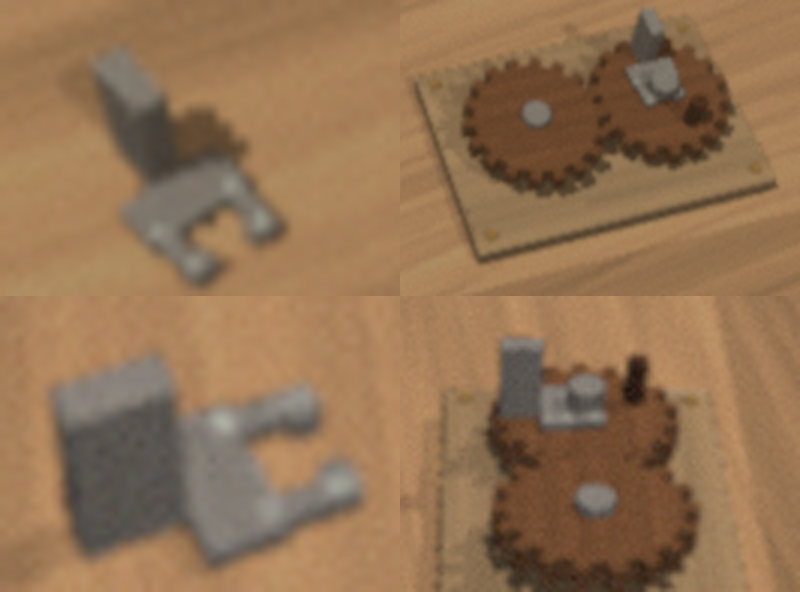

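```bash
python3 - <<'E'
from h import *
S=camera_params('scene');D=camera_params('side')
a=lambda u,v:(205+u/8,190+v/8)
c=lambda u,v:(225+u/8,258+v/8)
B=lambda u,v:(303+u/3.008,183+v/3.02)
d=lambda u,v:(270+u/4,115+v/4)
print('scene tips',px2w(S,*a(200,262),5).round(1),px2w(S,*a(264,222),5).round(1),'tabtop',px2w(S,*a(130,78),42).round(1))
print('side tips',px2w(D,*c(300,405),5).round(1),px2w(D,*c(343,476),5).round(1),'tabtop',px2w(D,*c(113,387),42).round(1))
for p in [(15,80),(80,256),(374,180),(292,15)]: print('corner',px2w(S,*B(*p),18).round(1))
for z in (54,60,66):print('spindle',z,px2w(S,*B(137,114),z).round(1),px2w(D,*d(195,200),z).round(1))
for z in (60,66):print('other',z,px2w(S,*B(264,82),z).round(1),px2w(D,*d(185,86),z).round(1))
print('fitted tab top 84',px2w(S,*B(250,15),84).round(1),px2w(D,*d(121,45),84).round(1))
E
```

```text
scene tips [ 460.4 -206.8    5. ] [ 454.9 -186.4    5. ] tabtop [ 420.6 -209.    42. ]
side tips [ 448.3 -259.8    5. ] [ 454.7 -275.7    5. ] tabtop [ 416.4 -277.4   42. ]
corner [502.8 -38.1  18. ]
corner [647.9 -56.7  18. ]
corner [675.4 157.3  18. ]
corner [530.7 181.2  18. ]
spindle 54 [581.8  15.8  54. ] [580.5  15.1  54. ]
spindle 60 [584.8  13.3  60. ] [578.6   6.9  60. ]
spindle 66 [587.8  10.8  66. ] [576.7  -1.3  66. ]
other 60 [595.8 106.3  60. ] [592.  106.5  60. ]
other 66 [598.7 103.   66. ] [589.9  96.9  66. ]
fitted tab top 84 [555.8 113.2  84. ] [558.4 110.4  84. ]
```

```bash
python3 - <<'E'
from h import *
D=camera_params('side');S=camera_params('scene')
c=lambda u,v:(225+u/8,258+(v-296)/8)
print('side tips',px2w(D,*c(300,405),5).round(1),px2w(D,*c(343,476),5).round(1),'tabtop',px2w(D,*c(113,387),42).round(1))
a=lambda u,v:(205+u/8,190+v/8)
t1,t2,tb=px2w(S,*a(200,262),5),px2w(S,*a(264,222),5),px2w(S,*a(130,78),42)
m=(t1+t2)/2-tb;print(np.degrees(np.arctan2(m[1],m[0])),np.hypot(*m[:2]))
t1,t2,tb=px2w(D,*c(300,405),5),px2w(D,*c(343,476),5),px2w(D,*c(113,387),42)
m=(t1+t2)/2-tb;print(np.degrees(np.arctan2(m[1],m[0])),np.hypot(*m[:2]))
E=bot.sense()['ee_rot'];print(np.degrees(np.arctan2(E[1,0],E[0,0])))
E
```

```text
side tips [ 454.  -191.1    5. ] [ 460.8 -209.7    5. ] tabtop [ 419.  -212.8   42. ]
18.473578700536322 39.07017843266073
17.896936016441085 40.374166536224344
16.95102466478633
```

```bash
python3 -m handwheel '[0.75,1.21,0,0,0,0.15,-0.2, 1.5,2.42,0,0,0,0.15,-0.2, 2.25,3.63,-0.3,0,0,0.15,-0.2, 3,4.84,-0.6,0,0,0.15,-0.2, 3.75,6.05,-0.9,0,0,0.15,-0.2, 4.5,7.26,-1.2,0,0,0.15,-0.2, 5.2,8.5,-1.6,0,0,0.15,-0.2, 5.94,9.67,-2,0,0,0.15,-0.2]' 100
python3 -m handwheel '[0,0,-0.5,0,0,0,-0.2,0,0,-0.5,0,0,0,-0.2,0,0,-0.5,0,0,0,-0.2,0,0,-0.5,0,0,0,-0.2,0,0,-0.5,0,0,0,-0.2,0,0,-0.5,0,0,0,-0.2]'
python3 - <<'E'
from h import *
p=camera_params('wrist'); save('wrist','w1.png',None,1.4)
import json;s=bot.sense();print(s['eef_pos'],s['time_s'],s['ee_rot'].round(3).tolist())
M=np.array(p['camera_from_world']);print(-M[:3,:3].T@M[:3,3],M[2,:3],p['fx'])
h=np.radians(18.2);x=np.array([np.cos(h),np.sin(h)]);t=np.array([419.8,-210.7])
print('tab top',w2px(p,[*t,42]),'tips mid',w2px(p,[*(t+39.8*x),5]),'mouth',w2px(p,[*(t+34*x),5]))
E
```

```text
time_s: 0.9
eef_pos: [388.6, -261.2, 167.4]
ee_rot: [[0.95, 0.311, 0.0], [0.311, -0.95, -0.0], [0.0, 0.0, -1.0]]
contact_force: [0.8, -1.6, 0.4]
gripper_width: 0.402
grasp_force: 0.0
time_s: 1.5
eef_pos: [387.9, -263.6, 148.2]
ee_rot: [[0.951, 0.31, 0.001], [0.31, -0.951, -0.0], [0.0, 0.001, -1.0]]
contact_force: [-0.1, -0.4, 0.2]
gripper_width: 0.396
grasp_force: 0.0
[ 387.97688852 -263.49043346  148.05837266] 1.55 [[0.95, 0.311, 0.0], [0.311, -0.95, -0.0], [0.0, 0.0, -1.0]]
[ 464.67113703 -238.50034803  291.69112064] [-0.29641473 -0.09774071 -0.95004477] 348.8679763636584
tab top (np.float64(222.5635707950681), np.float64(145.2472957305144)) tips mid (np.float64(227.26882385347253), np.float64(86.99173719673637)) mouth (np.float64(227.62565653166791), np.float64(94.86460983426319))
```

View pics/w1.png

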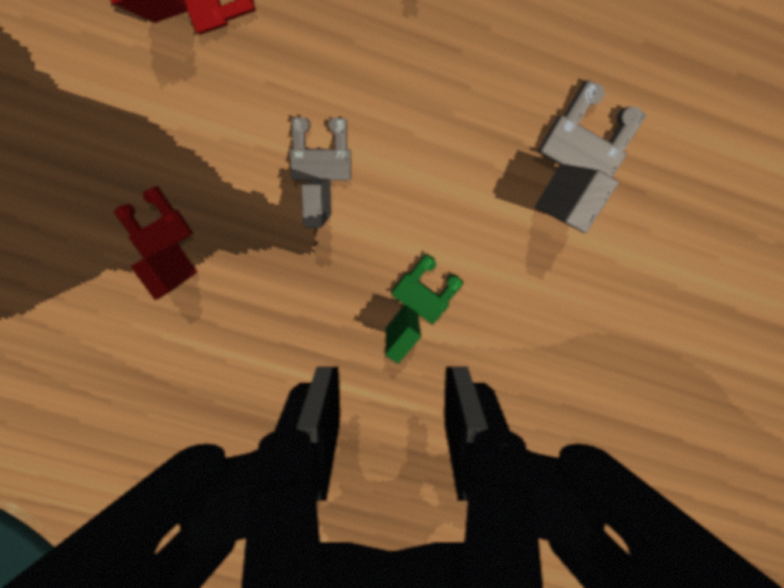

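The prediction falls on the grey clip: tab top at (313,203) and tips mid at (318,124), both within about 1 mm. The green clip, at (400,350) to (440,270), lies on its right-hand side, so I'll narrow the opening and descend.

```bash
python3 -m handwheel '[0.4,0.66,0,0,0,0,-0.45,0.8,1.32,0,0,0,0,-0.45,0.8,1.32,-0.8,0,0,0,-0.45,0.8,1.32,-1.6,0,0,0,-0.45,0.8,1.32,-1.9,0,0,0,-0.45,0.8,1.32,-1.9,0,0,0,-0.45]'
python3 - <<'E'
from h import *
p=camera_params('wrist'); save('wrist','w2.png',None,1.4)
s=bot.sense();print(s['eef_pos'],s['time_s'])
h=np.radians(18.2);x=np.array([np.cos(h),np.sin(h)]);t=np.array([419.8,-210.7])
print('tab top',np.array(w2px(p,[*t,42]))*1.4,'tips mid',np.array(w2px(p,[*(t+39.8*x),5]))*1.4)
E
```

```text
time_s: 2.15
eef_pos: [419.3, -210.0, 70.7]
ee_rot: [[0.95, 0.311, -0.002], [0.311, -0.95, 0.001], [-0.002, -0.002, -1.0]]
contact_force: [0.4, 1.3, 1.0]
gripper_width: 0.278
grasp_force: 0.0
[ 419.97993938 -210.3335072    71.91933974] 2.2
tab top [393.48988386 351.78196258] tips mid [393.41093521 231.35114196]
```

View pics/w2.png

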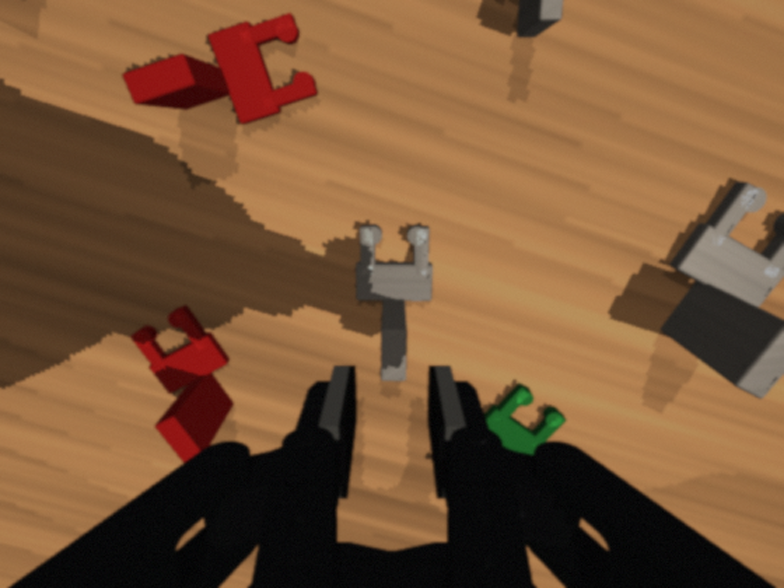

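Tab centred between the fingers at (394,350), tips at (370,235)/(418,235), as predicted; green is to the right, clear. Descend and grip.

```bash
python3 -m handwheel '[0,0,-0.5,0,0,0,-0.45,0,0,-1,0,0,0,-0.45,0,0,-1.4,0,0,0,-0.45,0,0,-1.59,0,0,0,-0.45,0,0,-1.59,0,0,0,-0.45,0,0,-1.59,0,0,0,-1,0,0,-1.59,0,0,0,-1,0,0,-1.59,0,0,0,-1]' 100
python3 -m handwheel '[0,0,0,0,0,0,-1,0,0,0,0,0,0,-1,0,0,0,0,0,0,-1]'
```

```text
time_s: 3.0
eef_pos: [420.7, -210.6, 9.3]
ee_rot: [[0.95, 0.311, 0.001], [0.311, -0.95, -0.001], [0.001, 0.001, -1.0]]
contact_force: [-1.6, 0.2, 7.2]
gripper_width: 0.1
grasp_force: 97.9
time_s: 3.3
eef_pos: [420.6, -210.6, 9.3]
ee_rot: [[0.95, 0.311, 0.001], [0.311, -0.95, -0.001], [0.001, 0.001, -1.0]]
contact_force: [-2.2, 0.5, 7.8]
gripper_width: 0.104
grasp_force: 97.9
```

```bash
python3 -m handwheel '[0,0,0.6,0,0,0,-1,0,0,1.4,0,0,0,-1,0.2,0.6,2.2,0,0,-0.6,-1,0.6,1.6,2.5,0,0,-1.4,-1,1.1,2.7,2.5,0,0,-2.2,-1,1.6,3.8,2.5,0,0,-3.0,-1,2.1,4.9,2.5,0,0,-3.18,-1,2.3,5.85,2.5,0,0,-3.18,-1]'
python3 -m handwheel '[0,0,0,0,0,0,-1,0,0,0,0,0,0,-1,0,0,0,0,0,0,-1]'
python3 - <<'E'
from h import *
p=camera_params('wrist'); save('wrist','w3.png',None,1.4)
s=bot.sense();print(s['eef_pos'],s['time_s'],s['contact_force'],s['ee_rot'].round(3).tolist())
t=np.array([582,14.5])
for z in(54,60,66):print('sp',np.array(w2px(p,[*t,z]))*1.4)
E
```

```text
time_s: 4.1
eef_pos: [513.6, 26.5, 109.3]
ee_rot: [[0.992, -0.127, 0.002], [-0.127, -0.992, 0.001], [0.002, -0.001, -1.0]]
contact_force: [0.9, 0.1, -0.1]
gripper_width: 0.103
grasp_force: 97.5
time_s: 4.4
eef_pos: [512.0, 22.8, 108.6]
ee_rot: [[0.992, -0.128, 0.0], [-0.128, -0.992, -0.0], [0.0, 0.0, -1.0]]
contact_force: [-0.1, -0.7, -1.1]
gripper_width: 0.1
grasp_force: 97.6
[511.95819211  22.53859728 108.47039972] 4.45 [ 0.10471845  1.04212278 -0.34728067] [[0.992, -0.129, 0.0], [-0.129, -0.992, -0.0], [0.0, 0.0, -1.0]]
sp [390.1013853  160.20476342]
sp [390.06168046 161.04389722]
sp [390.01946025 161.93619155]
```

View pics/w3.png

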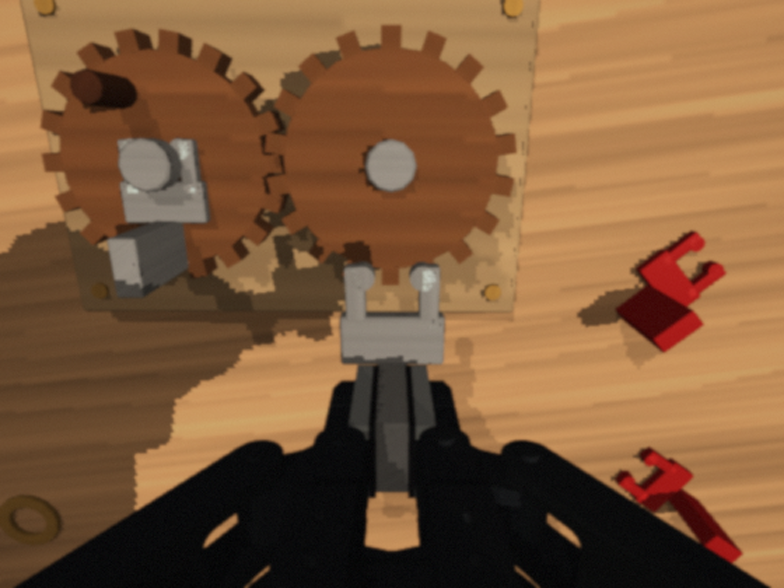

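```bash
python3 - <<'E'
from h import *
p=camera_params('wrist')
W=lambda u,v,z:px2w(p,u/1.4,v/1.4,z).round(1)
sc=[W(*q,18.5) for q in [(45,5),(512,5),(101,291),(493,291)]];print(sc)
for a,b in((1,0),(3,2)): d=sc[b]-sc[a];print('yaw',np.degrees(np.arctan2(-d[0],d[1])),np.hypot(*d[:2]))
for z in(54,58,62,66):
  c=W(390,165.5,z);print(z,c,'dia',np.linalg.norm(W(363.5,165.5,z)-W(417,165.5,z)))
print('tips',W(360,277,104),W(424,277,104))
s=bot.sense();print(s['eef_pos'])
E
```

```text
[array([661.4, 150.7,  18.5]), array([636.3, -44.5,  18.5]), array([535.8, 166.8,  18.5]), array([510.6, -28.5,  18.5])]
yaw -7.327231659334545 196.80713909815364
yaw -7.352379359892341 196.91909506190606
54 [580.   14.5  54. ] dia 21.07368026710094
58 [580.2  14.5  58. ] dia 20.56501884268527
62 [580.5  14.4  62. ] dia 20.168291945526757
66 [580.7  14.4  66. ] dia 19.771696942852433
tips [550.4  27.8 104. ] [547.8   7.8 104. ]
[511.95819211  22.53859728 108.47039972]
```

```bash
python3 -m handwheel '[0.6,-0.07,0,0,0,0,-1,1.24,-0.14,0,0,0,0,-1,1.24,-0.14,-0.4,0,0,0,-1,1.24,-0.14,-0.75,0,0,0,-1,1.24,-0.14,-0.75,0,0,0,-1,1.24,-0.14,-0.82,0,0,0,-1,1.24,-0.14,-0.85,0,0,0,-1,1.24,-0.14,-0.85,0,0,0,-1]'
python3 - <<'E'
from h import *
a=get_image('side');b=get_image('side')
s=bot.sense();print(s['eef_pos'],s['contact_force'])
E
```

```text
time_s: 5.25
eef_pos: [561.7, 18.2, 74.4]
ee_rot: [[0.992, -0.127, 0.0], [-0.127, -0.992, 0.0], [0.0, -0.0, -1.0]]
contact_force: [0.9, 0.3, -0.6]
gripper_width: 0.102
grasp_force: 97.6
[561.76322838  18.17023671  74.49118342] [ 0.35538955  0.44867609 -0.68912176]
```

```bash
python3 -m handwheel '[0,0,-0.05,0,0,0,-1,0,0,-0.1,0,0,0,-1,0,0,-0.1,0,0,0,-1]' | sed -n '1,2p;4p'
```

```text
time_s: 5.65
eef_pos: [561.5, 18.2, 69.8]
contact_force: [-0.2, 0.6, -0.5]
```

```bash
python3 -m handwheel '[0,0,-0.03,0,0,0,-1,0,0,-0.06,0,0,0,-1,0,0,-0.06,0,0,0,-1]'| sed -n '1,2p;4p'
```

```text
time_s: 5.95
eef_pos: [561.5, 18.1, 67.5]
contact_force: [-0.0, 0.2, 0.5]
```

```bash
python3 -m handwheel '[0,0,-0.025,0,0,0,-1,0,0,-0.05,0,0,0,-1,0,0,-0.05,0,0,0,-1]'| sed -n '1,2p;4p'
```

```text
time_s: 6.25
eef_pos: [561.7, 18.2, 65.9]
contact_force: [-1.2, 0.1, 3.6]
```

```bash
python3 -m handwheel '[0,0,-0.02,0,0,0,-1,0,0,-0.02,0,0,0,-1,0,0,-0.02,0,0,0,-1]'| sed -n '1,2p;4p'
python3 - <<'E'
from h import *
P=[];F=[]
for _ in range(6):
  get_image('wrist');s=bot.sense();P.append(s['eef_pos']);F.append(s['contact_force'])
print(np.mean(P,0),np.std(P,0),np.mean(F,0),s['ee_rot'].round(4).tolist())
E
```

```text
time_s: 6.55
eef_pos: [561.8, 18.2, 65.7]
contact_force: [-7.8, -0.1, 18.8]
[561.81325993  18.21404155  65.75549605] [0.01365768 0.0096393  0.01497869] [-7.45336809 -0.48854979 18.30986614] [[0.9919, -0.1269, 0.0005], [-0.1269, -0.9919, -0.0001], [0.0005, 0.0, -1.0]]
```

```bash
python3 -m handwheel '[0,0,0.2,0,0,0,-1,0,0,0.4,0,0,0,-1,-0.5,0.05,0.4,0,0,0,-1,-1.02,0.10,0.4,0,0,0,-1,-1.02,0.10,0.1,0,0,0,-1,-1.02,0.10,-0.06,0,0,0,-1,-1.02,0.10,-0.06,0,0,0,-1,-1.02,0.10,-0.06,0,0,0,-1]'| sed -n '1,2p;4p'
python3 - <<'E'
from h import *
p=camera_params('wrist'); save('wrist','w4.png',(180,60,380,210),4)
s=bot.sense();e=s['eef_pos'];print(e,s['contact_force'])
d=e[:2]-[580.3,14.4];print(d@[.9918,-.1277],d@[.1277,.9918])
print('sp',(np.array(w2px(p,[580.3,14.4,56.5]))-[180,60])*4)
E
```

```text
time_s: 7.65
eef_pos: [521.3, 22.1, 62.4]
contact_force: [-0.3, 0.8, -0.2]
[521.34017515  22.16090143  62.53155218] [-0.15732043 -0.09762114 -0.07255801]
-59.46742139859643 0.1680924045970449
sp [402.31173603 349.00217765]
```

View pics/w4.png

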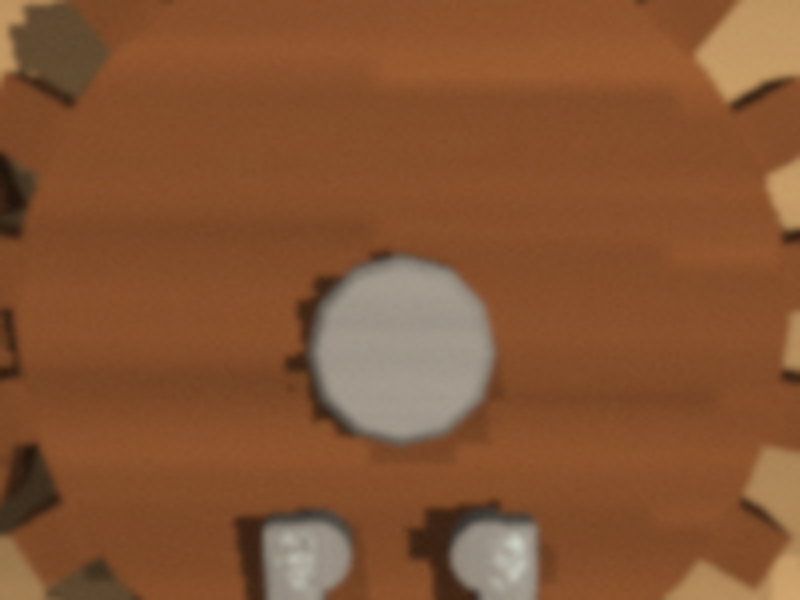

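Clip jaws mid at column 401, spindle centre at (403,348): aligned within 0.3 mm, with about 8 mm of gap ahead. Next I press down to groove height.

```bash
python3 -m handwheel '[0,0,-0.1,0,0,0,-1,0,0,-0.2,0,0,0,-1,0,0,-0.3,0,0,0,-1,0,0,-0.38,0,0,0,-1,0,0,-0.4,0,0,0,-1,0,0,-0.4,0,0,0,-1,0,0,-0.4,0,0,0,-1]'
python3 - <<'E'
from h import *
P=[]
for _ in range(3): get_image('wrist');s=bot.sense();P.append(s['eef_pos'])
e=np.mean(P,0);d=e[:2]-[580.3,14.4];print(e,d@[.9918,-.1277],d@[.1277,.9918],s['contact_force'],s['ft_torque'],s['ee_rot'].round(4).tolist())
E
```

```text
time_s: 8.4
eef_pos: [521.5, 22.2, 46.8]
ee_rot: [[0.992, -0.127, 0.001], [-0.127, -0.992, 0.0], [0.001, -0.0, -1.0]]
contact_force: [-0.7, -0.1, 9.5]
gripper_width: 0.101
grasp_force: 99.0
[521.44148309  22.20437481  46.78656059] -59.37249573879245 0.22414633068294687 [-1.04201742  0.5135755  10.55225602] [-0.11206815 -0.02685948 -0.03725633] [[0.9919, -0.127, 0.0011], [-0.127, -0.9919, 0.0001], [0.0011, -0.0003, -1.0]]
```

```bash
python3 -m handwheel '[0.05,-0.006,0.008,0,0,0,-1,0.1,-0.013,0.008,0,0,0,-1,0.15,-0.02,0.008,0,0,0,-1,0.2,-0.027,0.008,0,0,0,-1,0.248,-0.033,0.008,0,0,0,-1,0.298,-0.04,0.008,0,0,0,-1,0.298,-0.04,0.008,0,0,0,-1]' | sed -n '1,2p;4p'
cat > st.py <<'E'
from h import *
P=[];F=[]
for _ in range(2): get_image('wrist');s=bot.sense();P.append(s['eef_pos']);F.append(s['contact_force'])
e=np.mean(P,0);f=np.mean(F,0);d=e[:2]-[580.3,14.4];X=np.array([.9918,-.1277]);Y=np.array([.1277,.9918])
print('pos',d@X,d@Y,e[2],'F',f[:2]@X,f[:2]@Y,f[2],s['time_s'])
E
python3 st.py
```

```text
time_s: 9.25
eef_pos: [532.5, 20.7, 46.7]
contact_force: [-4.7, 1.0, 10.2]
pos -48.2283610960886 0.10555608813898987 46.75051450346308 F -4.979862065273537 0.26034514228845107 10.401872054854666 9.35
```

```bash
python3 -m handwheel '[0.05,-0.006,0.01,0,0,0,-1,0.1,-0.013,0.01,0,0,0,-1,0.124,-0.016,0.01,0,0,0,-1,0.124,-0.016,0.01,0,0,0,-1]' | sed -n '4p'
python3 st.py
```

```text
contact_force: [-5.9, 0.4, 10.9]
pos -43.36727004393335 0.13407219065057374 47.116321406940145 F -5.708724351544081 -0.44957219409452265 10.02771846710284 9.85
```

```bash
python3 -m handwheel '[0.05,-0.006,0,0,0,0,-1,0.075,-0.01,0,0,0,0,-1,0.075,-0.01,0,0,0,0,-1]' | sed -n '4p'
python3 st.py
```

```text
contact_force: [-10.2, 1.8, 8.7]
pos -41.37500783759442 0.06291986027764845 46.70007919687583 F -9.76063769772893 0.46079679413259783 8.707767413568835 10.25
```

```bash
python3 -m handwheel '[0.05,-0.006,0.006,0,0,0,-1,0.05,-0.006,0.006,0,0,0,-1]' | sed -n '4p'
python3 st.py
```

```text
contact_force: [-9.1, 1.7, 6.3]
pos -39.19491564719377 0.059857362883461065 46.8950790621507 F -7.838236700327472 0.01993803503935012 6.587457668199842 10.55
```

```bash
python3 -m handwheel '[0.05,-0.006,0,0,0,0,-1,0.05,-0.006,0,0,0,0,-1]' | sed -n '4p'
python3 st.py
```

```text
contact_force: [-5.4, 0.4, 11.4]
pos -36.47100987590481 0.10012050904282878 47.27499092737659 F -5.592062881721252 -0.7399748365202193 9.52467090290459 10.85
```

```bash
python3 -m handwheel '[0.05,-0.006,0,0,0,0,-1,0.05,-0.006,0,0,0,0,-1]' | sed -n '4p'
python3 st.py
```

```text
contact_force: [-3.5, 0.1, 7.9]
pos -33.955023212349325 0.11936790716666874 47.42107669017655 F -2.701797268885687 -0.44414884032618845 8.031554351161253 11.15
```

```bash
python3 -m handwheel '[0.04,-0.005,0,0,0,0,-1,0.04,-0.005,0,0,0,0,-1]' | sed -n '4p'
python3 st.py
```

```text
contact_force: [-4.5, -0.0, 9.3]
pos -32.577131201860645 0.10595825979627425 47.37054254441941 F -4.132777851405894 0.08551071407558983 9.445553368849598 11.45
```

```bash
python3 -m handwheel '[0.03,-0.004,0,0,0,0,-1,0.03,-0.004,0,0,0,0,-1]' | sed -n '4p'
python3 st.py
```

```text
contact_force: [-8.5, 0.8, 10.9]
pos -31.8152052187938 0.12934474692209214 47.26945984603131 F -7.25847442930896 -0.7755414732431962 10.391969422645712 11.75
```

```bash
python3 -m handwheel '[0.03,-0.004,0,0,0,0,-1,0.03,-0.004,0,0,0,0,-1]' | sed -n '4p'
python3 st.py
```

```text
contact_force: [-13.0, 1.1, 12.9]
pos -31.54831099926922 0.13550758269505164 47.01295821975527 F -13.439438147830824 -0.7286260333854472 12.856164581017076 12.05
```

```bash
python3 -m handwheel '[0.025,-0.003,0.004,0,0,0,-1,0.025,-0.003,0.004,0,0,0,-1]' | sed -n '4p'
python3 st.py; python3 - <<'E'
from h import *
a=get_image('side');b=get_image('wrist')
A=cv2.resize(a[105:217,265:377,::-1],(400,400),interpolation=2);B=cv2.resize(b[60:240,190:370,::-1],(400,400),interpolation=2)
cv2.imwrite('pics/d.png',np.hstack([A,B]))
E
```

```text
contact_force: [-17.7, 1.4, 16.2]
pos -31.36121491075704 0.13355302864332827 46.99737394051557 F -18.29895943837784 -0.6883979580314125 16.032739344533084 12.35
```

View pics/d.png

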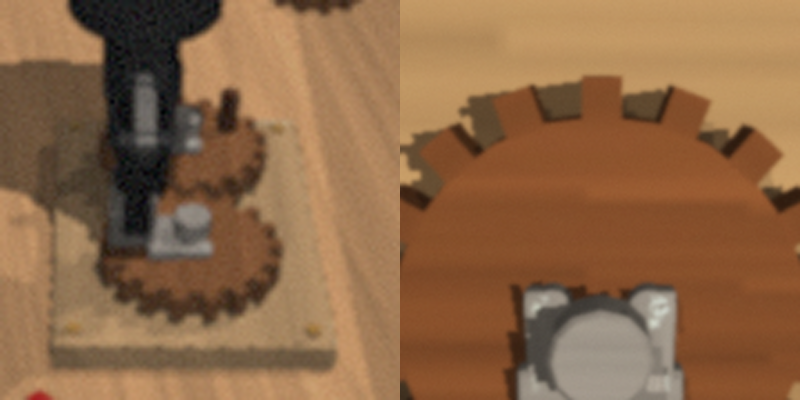

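Both views show the spindle head inside the C, with the jaw tips at (545,300) and (655,300) past the spindle's centre. Force eased at the snap, then a hard stop at 18 N. I'll unload, release and rise.

```bash
python3 -m handwheel '[-0.02,0.003,0,0,0,0,-1,-0.02,0.003,0,0,0,0,-1,-0.02,0.003,0,0,0,0,-0.5,-0.02,0.003,0,0,0,0,-0.5,-0.02,0.003,0,0,0,0,-0.5,-0.02,0.003,0,0,0,0,-0.5,-0.02,0.003,0.2,0,0,0,-0.5,-0.02,0.003,0.6,0,0,0,-0.5]' 20
python3 -m handwheel '[0,0,0.8,0,0,0,-0.5,-0.4,0.05,1.6,0,0,0,-0.5,-1,0.13,2.4,0,0,0,-0.5,-1.5,0.2,2.4,0,0,0,-0.5,-1.5,0.2,2.4,0,0,0,-0.5]'
python3 - <<'E'
from h import *
a=get_image('side');b=get_image('wrist')
A=cv2.resize(a[105:217,265:377,::-1],(400,400),interpolation=2);B=cv2.resize(b[60:240,190:370,::-1],(400,400),interpolation=2)
cv2.imwrite('pics/e.png',np.hstack([A,B]));print(bot.sense()['time_s'])
E
```

```text
time_s: 13.25
eef_pos: [550.3, 18.3, 71.4]
ee_rot: [[0.992, -0.127, -0.002], [-0.127, -0.992, 0.0], [-0.002, 0.0, -1.0]]
contact_force: [-0.4, -0.2, -0.1]
gripper_width: 0.247
grasp_force: 0.0
time_s: 13.75
eef_pos: [489.6, 26.5, 169.0]
ee_rot: [[0.992, -0.126, 0.002], [-0.126, -0.992, -0.0], [0.002, 0.0, -1.0]]
contact_force: [0.1, 0.2, 0.2]
gripper_width: 0.25
grasp_force: 0.0
13.85
```

View pics/e.png

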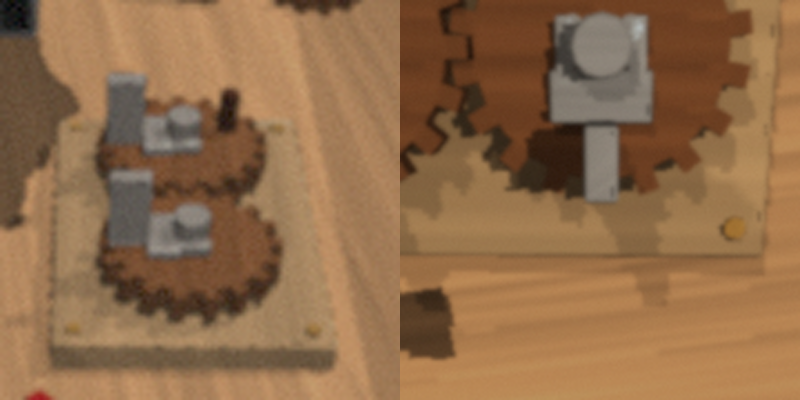

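Clip seated and level under the head, its tab (130,210) parallel to the fitted clip's tab (125,110); the gripper is clear.

```bash
python3 -c "
from plant import job
print(job.close_job())"
```

```text
the job is handed in; nothing more can be done
None
```

The middle-sized steel clip is snapped home in the bare spindle's groove with its tab parallel to the fitted clip's, the gripper is clear, and I handed the job in at about 14 s; no verdict came back.

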